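Hold the snips over the drip bowl for oiling

TASK

I want to oil the garden snips: first slide the wooden bowl along the bench, without lifting or tipping it, until it stands centred on the round green-edged mat. Then draw the orange-handled snips up out of their blue holder, turn them to a slant of about 45 degrees with the blades pointing down, and keep holding them still in the gripper with the blade tips a few centimetres above the rim of the bowl, over its middle, touching nothing else. Finish while still holding them there, and leave everything else on the bench where it stands.

Things in the scene. Friction and masses are not known exactly. Their poses are not given: they have to be found in the camera images.
- bowl_rim (a point): Loose olive-wood bowl, open at the top, outer rim diameter 120 mm, 50 mm high, wall about 5 mm, round sides narrowing to a foot 54 mm in diameter; inside, its radius is about 44 mm at half height; 0.2 kg give or take. This point is the centre of its mouth, at rim height, 50 mm above its underside; z is up. The inner floor is about 6 mm above the bench; closed fingers fit inside it.
- mat_center (a point): Centre of the round mat, at bench height: a green-edged black disc 160 mm in diameter, under 2 mm thick, no edge to catch on; the bowl slides freely onto it. It may lie on the left or on the right.
- holder_top (a point): Blue tool holder, a fixed block on an aluminium foot plate, on the other side from the mat. The block is 70 (x) by 90 (y) by 85 mm high, foot 95 by 115 mm. This point is the centre of its top face, at the mouth of an upright slot 27 mm (along x) by 14 mm (along y), 70 mm deep, in which the snips stand loosely.
- snips_grip (a point): Garden snips, latched shut (one rigid piece), 175 mm long, 0.12 kg give or take, standing in the slot with blades down and orange handles up. The point is in the middle of the handles, 140 mm from the blade tips and 35 mm below the handle end. z runs along the snips from tips to handle end; x is the broad way of the handles (about 28 mm over both), y the thin way (14 mm, flat sides: a good grasp). The handles stand out of the holder from about 5 to 105 mm above its top.
- snips_tip (a point): The blade tips of the snips, same axes as snips_grip; 140 mm from snips_grip along -z.
- canister_mid (a point): White enamel canister with a blue lid, diameter 108 mm, 158 mm high with its knob; point on its axis, 70 mm up. Leave alone.
- plant_ring: White plastic plant ring lying flat, outer diameter 100 mm, 10 mm high; origin at the centre of its underside. Leave alone.
- oil_mid (a point): Small white oil bottle with a red cap, diameter 40 mm, 110 mm high; point half-way up. Leave alone.
- pot_mid (a point): Terracotta pot, rim diameter 110 mm, 95 mm high; point half-way up. Leave alone.
- brush: Small hand brush lying flat along its x axis. Leave alone.
There are look-alikes about, which are no part of the job. Of the things that look like the part that bears bowl_rim, the smaller one is meant.

How it is judged:
By the outcome, as a careful person would: the job done as asked, in the order asked, and still so for the second after the job is handed in, while the arm keeps its last pose, push and grip.
It also fails if it takes over 69 s, if anything falls off the work surface, if the arm or the gripper's body presses on something with over 40 N, if the wrist force passes 120 N, or if a joint passes its speed limit or range.

ROBOT

A 6-joint arm with a two-finger parallel gripper is mounted at the origin on the work surface. World frame = base frame: x ahead of the robot, y to its left, z up, the work surface at z = 0. Lengths are in m, angles in rad, forces in N, time in s.
With the tool pointing down it reaches from about 0.425 to 0.925 m from the base axis. Payload 12.5 kg.
Tool frame: the origin (TCP) lies between the finger pads; the fingertips stand ahead of it and the grasp point (between the pads) lies 2 mm behind it (tcp_to_tips is the z of the fingertips in the tool frame, in m); z points along the fingers, x is the direction in which the jaws open and shut, and the axes are right-handed (so a half turn about z gives the same grasp; the last joint's range is limited). The gripper opens to 85 mm and grips with 20 to 120 N. Pads are 22 mm wide; open, the fingers measure 114 mm over their backs; the gripper's body (76 mm by 85 mm) begins 54 mm behind the grasp point. The pads swing forward as they close: fully open they stand 13 mm farther back than shut.
Start: joints at [-1.386, 0.491, 1.559, -0, 1.092, -0.106], TCP at [0.179, -0.599, 0.248] pointing down, gripper open.
Joint ranges: [-3.1, 3.1], [-0.84, 2.19], [0.05, 2.79], [-1.13, 4.28], [0.06, 2.93], [-2.69, 2.69]. Speed limits (rad/s): [2.22, 2.22, 2.79, 3.14, 3.14, 3.14].

INTERFACE

Orientations are given as a 3x3 rotation matrix whose columns are the frame's x, y, z axes.
In Python, from rig import state, snapshot, camera_params, finish_job, look_for, regions_of, landmark_of, tcp_to_tips gives the robot as it stands. The module is installed in compiled form; this text tells all that it offers.
- The arm moves only by the tool servo_tool, never from a script. Its argument "increments" is a list of rows, each an object with "delta_pos": the shift along the tool's x, y, z in m, a list of three; "angular": the turn, a rotation vector about the tool's x, y, z in rad, a list of three. In form: [{"delta_pos": [tx, ty, tz], "angular": [wx, wy, wz]}, ...]. A call has 1 to 12 rows; each row shifts and turns the commanded pose from where the row before left it, along the tool's axes as they then stand; what a row does not reach is not made up. A row lasts 1/8 s, in which the tool goes at most 62.5 mm and 10.7 degrees, less where a joint would pass 70% of its speed; a pose out of reach is approached as far as the arm can. A call is refused whole if a number of a shift passes 0.0625 or a number of a turn 0.188, either way. A call with a gripper value outside its range is refused whole. "fingers" is the closure, from 0 (fully open) to 1 (shut), set as the call begins (left out, the last holds). The fingers move at their own pace and stop on an object; the grip force is fixed at half the most. Time passes only in rows, so rows that do not move let the fingers close. It gives the time, the measured TCP pose, the force and the opening at its end, in the units of the state.
- state(): the state, without advancing time (a new reading comes with each control period).
- snapshot(name): name is "scene" or "top" or "wrist"; returns the picture (480x640x3 uint8, blue, green, red); there is no depth.
- camera_params(name): a dict with "fx", "fy", "cx", "cy" (pixels), "T" (4x4, takes a point from camera to world coordinates). Camera axes: x right, y up, looking along -z (the intrinsics and any distortion apply to the point x, -y, -z); pixel columns grow to the right and rows downward; lengths in m; the calibration is good to about 2 mm. A picture is of the moment at which its call begins: read the wrist's pose just before it. camera_params takes no time and is no camera call; for the wrist camera it gives the pose at the moment of the call.
- finish_job(): hands the job in, once; it reports no verdict.
Trained networks look in the newest picture that a camera, given by its name, has taken for a name from the list of things; names that differ only in an ending like _2 or _b are one class to them, and where a whole thing is asked for, a point or a joint stands for the part that bears it (a point fixed in the world has none). Each returns a list of dicts, best first, with "p" (0 to 1); they miss things now and then, are a little off and sometimes report something else, mostly with a low value. They report only what shows in the picture. A call takes as long as a camera call. They do not tell look-alikes from the thing itself.
- look_for(camera, thing): "xy" ([column, row] in pixels, amid what is visible of it).
- regions_of(camera, thing): "mask" (480x640 bool, what is visible of it) and "xy" ([column, row] in pixels, amid what is visible of it).
- landmark_of(camera, thing): "xy" ([column, row] in pixels: a listed point, or the origin of a listed thing).
The state is a dict: "time_s": time; "joint_pos": joint angles; "qvel": joint speeds; "joint_torque": joint torques, N m; "ee_pos": TCP position; "tcp_rot": TCP orientation; "force": force on the tool from outside, world axes, zero at the start; "wrist_torque": the same for the moment, N m; "width": finger opening in m.
Only numpy, scipy, OpenCV 4.12 (cv2) and the standard library are available. Lean on these libraries where they do the work, as an engineer would, in place of code of your own. Each camera call takes 0.05 s, during which the arm holds its last target. There are 200 camera calls.

## Working session

There is one attempt and no reset: what is moved stays moved. The work goes in short steps, Python scripts to look and compute and a tool call to move; the robot and the scene stay as the last step left them, time stands still between calls to the robot, and variables do not carry over. Pictures are saved under pics/ and viewed, about 8 in all and at most 12, crops included, and the job is handed in when it is done.

Besides the shell and the picture viewer there is one more tool, called after "Call:" as a command line: name --argument value ..., lists and objects as JSON in quotes. servo_tool: Moves the arm, as the interface text tells. Its arguments: {"type":"object","properties":{"increments":{"type":"array","items":{"type":"object","properties":{"delta_pos":{"type":"array","items":{"type":"number"}},"angular":{"type":"array","items":{"type":"number"}}}}},"fingers":{"type":"number"}},"required":["increments"]}

```bash
mkdir -p pics
cat > h.py <<'E'
import numpy as np, cv2
from rig import *
def ray(cam,xy,P=None):
    P=P or camera_params(cam); T=np.array(P["T"])
    d=np.array([(xy[0]-P["cx"])/P["fx"],-(xy[1]-P["cy"])/P["fy"],-1.0])
    return T[:3,3],T[:3,:3]@d
def onz(cam,xy,z,P=None):
    o,d=ray(cam,xy,P); return o+d*(z-o[2])/d[2]
def proj(cam,p,P=None):
    P=P or camera_params(cam); T=np.array(P["T"]); q=T[:3,:3].T@(np.array(p)-T[:3,3])
    return np.array([P["cx"]-P["fx"]*q[0]/q[2],P["cy"]+P["fy"]*q[1]/q[2]])
E
python3 - <<'E'
from h import *
Z=dict(bowl_rim=.05,mat_center=0,holder_top=.085,snips_grip=.155,snips_tip=.015,canister_mid=.07,plant_ring=0,oil_mid=.055,pot_mid=.047,brush=.01)
print(camera_params("top").keys())
for c in("top","scene"):
    im=snapshot(c);cv2.imwrite(f"pics/{c}0.png",im)
    for n in Z:
        for r in landmark_of(c,n)[:4]:
            print(c,n,round(r["p"],2),np.round(r["xy"]),np.round(onz(c,r["xy"],Z[n]),3))
print(tcp_to_tips, state())
E
```

```text
dict_keys(['fx', 'fy', 'cx', 'cy', 'T'])
top bowl_rim 0.88 [286. 301.] [0.403 0.043 0.05 ]
top bowl_rim 0.75 [296. 242.] [0.573 0.015 0.05 ]
top mat_center 0.86 [376. 258.] [ 0.532 -0.218  0.   ]
top mat_center 0.23 [245. 184.] [0.752 0.17  0.   ]
top holder_top 0.73 [198. 251.] [0.541 0.286 0.085]
top snips_grip 0.44 [192. 246.] [0.546 0.29  0.155]
top canister_mid 0.78 [246. 183.] [0.738 0.159 0.07 ]
top plant_ring 0.57 [143. 259.] [0.526 0.462 0.   ]
top oil_mid 0.52 [309. 188.] [ 0.729 -0.02   0.055]
top pot_mid 0.56 [369. 191.] [ 0.72  -0.194  0.047]
scene bowl_rim 0.88 [338. 258.] [0.573 0.019 0.05 ]
scene bowl_rim 0.77 [304. 204.] [0.375 0.041 0.05 ]
scene bowl_rim 0.66 [424. 270.] [0.712 0.173 0.05 ]
scene mat_center 0.71 [247. 302.] [ 0.54  -0.215  0.   ]
scene holder_top 0.88 [418. 199.] [0.541 0.283 0.085]
scene snips_grip 0.89 [425. 178.] [0.542 0.293 0.155]
scene canister_mid 0.9 [423. 272.] [0.725 0.158 0.07 ]
scene plant_ring 0.64 [462. 193.] [0.528 0.463 0.   ]
scene oil_mid 0.94 [356. 311.] [ 0.725 -0.03   0.055]
scene oil_mid 0.16 [293. 348.] [ 0.733 -0.197  0.055]

[... 246 characters left out ...]
0, -9.11648031e-06,
        1.09171805e+00, -1.05582562e-01]), 'qvel': array([-0.00114036,  0.00015244,  0.00066409,  0.00025869,  0.00063568,
        0.00104811]), 'joint_torque': array([ 1.02748567e-03, -6.18285298e+01, -2.61850333e+01, -7.28237455e-05,
        3.39848384e-04, -1.62393832e-05]), 'ee_pos': array([ 0.17922309, -0.59876388,  0.24832936]), 'tcp_rot': array([[ 2.86709064e-01, -9.58017699e-01,  6.77476158e-06],
       [-9.58017696e-01, -2.86709064e-01, -8.00942570e-05],
       [ 7.86741014e-05,  1.64734080e-05, -9.99999997e-01]]), 'force': array([-0.17676647, -0.25620524,  0.52364427]), 'wrist_torque': array([ 0.02638516,  0.06233227, -0.01737742]), 'width': 0.08529327719635178}
```

```bash
python3 -c "
import cv2,numpy as np
cv2.imwrite('pics/both0.png',cv2.resize(np.vstack([cv2.imread('pics/top0.png'),cv2.imread('pics/scene0.png')]),None,fx=.62,fy=.62,interpolation=cv2.INTER_AREA))"
```

```text
(no output)
```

View pics/both0.png

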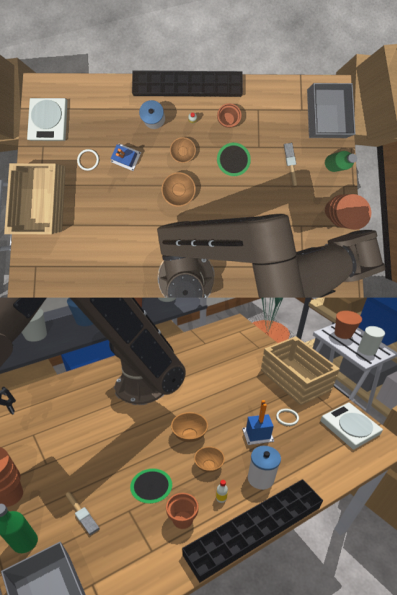

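The bowl meant is the smaller one, near (0.573, 0.017). The larger look-alike is at about (0.39, 0.04). The mat is on the right at (0.536, -0.217), and the holder, slightly yawed, is on the left at (0.541, 0.285) with the snips in it. I'll move above the bowl with the fingers closed.

Call:
servo_tool --increments '[{"delta_pos": [-0.04, -0.046, 0], "angular": [0, 0, 0]}, {"delta_pos": [-0.04, -0.046, 0], "angular": [0, 0, 0]}, {"delta_pos": [-0.04, -0.046, 0], "angular": [0, 0, 0]}, {"delta_pos": [-0.04, -0.046, 0], "angular": [0, 0, 0]}, {"delta_pos": [-0.04, -0.046, 0], "angular": [0, 0, 0]}, {"delta_pos": [-0.04, -0.046, 0], "angular": [0, 0, 0]}, {"delta_pos": [-0.04, -0.046, 0], "angular": [0, 0, 0]}, {"delta_pos": [-0.04, -0.046, 0], "angular": [0, 0, 0]}, {"delta_pos": [-0.04, -0.046, 0], "angular": [0, 0, 0]}, {"delta_pos": [-0.04, -0.046, 0], "angular": [0, 0, 0]}, {"delta_pos": [-0.04, -0.046, 0], "angular": [0, 0, 0]}, {"delta_pos": [-0.037, -0.048, 0], "angular": [0, 0, 0]}]' --fingers 1

```text
time_s: 2.6
ee_pos: [0.5741, 0.0191, 0.2485]
tcp_rot: [[0.287, -0.958, 0.0], [-0.958, -0.287, -0.0], [0.0, -0.0, -1.0]]
force: [-0.5, -0.5, 0.0]
width: -0.0004
```

Call:
servo_tool --increments '[{"delta_pos": [0, 0, 0], "angular": [0, 0, 0.15]}, {"delta_pos": [0, 0, 0], "angular": [0, 0, 0.15]}, {"delta_pos": [0, 0, 0], "angular": [0, 0, 0.15]}, {"delta_pos": [0, 0, 0], "angular": [0, 0, 0]}]'

```text
time_s: 3.1
ee_pos: [0.5732, 0.0171, 0.2483]
tcp_rot: [[-0.157, -0.988, 0.0], [-0.988, 0.157, -0.0], [0.0, -0.0, -1.0]]
force: [0.4, -0.0, 0.2]
width: -0.0002
```

Run:
```python
from h import *
s=state();print(s["time_s"],s["ee_pos"].round(4),s["tcp_rot"].round(3).tolist(),s["width"],s["force"])
P=camera_params("wrist");im=snapshot("wrist");cv2.imwrite("pics/w1.png",im)
for r in landmark_of("wrist","bowl_rim"): print(r["p"],r["xy"],onz("wrist",r["xy"],.05,P).round(4))
def fit(cam,n,z):
    for r in regions_of(cam,n):
        m=r["mask"].astype(np.uint8);c=max(cv2.findContours(m,0,2)[0],key=cv2.contourArea)[:,0]
        w=np.array([onz(cam,p,z)[:2] for p in cv2.convexHull(c)[:,0]],np.float32)
        (x,y),rad=cv2.minEnclosingCircle(w);print(cam,n,round(r["p"],2),m.sum(),round(x,4),round(y,4),"r",round(rad,4))
fit("wrist","bowl_rim",.05)
snapshot("top");fit("top","bowl_rim",.05);fit("top","mat_center",0)
snapshot("scene");fit("scene","mat_center",0);fit("scene","bowl_rim",.05)
for c in("top","scene"):
  for r in landmark_of(c,"mat_center")[:1]+landmark_of(c,"bowl_rim")[:3]: print(c,r["p"],onz(c,r["xy"],0).round(4),onz(c,r["xy"],.05).round(4))
```

```text
3.1 [0.5732 0.0171 0.2483] [[-0.157, -0.988, 0.0], [-0.988, 0.157, -0.0], [0.0, -0.0, -1.0]] -0.00017085963158253802 [ 0.41739972 -0.01780901  0.16033994]
0.79 [327.4, 397.2] [0.3821 0.0392 0.05  ]
0.75 [316.9, 214.5] [0.5742 0.0191 0.05  ]
wrist bowl_rim 0.82 14214 0.5744 0.0187 r 0.0602
wrist bowl_rim 0.6 1162 0.4356 -0.0158 r 0.0247
wrist bowl_rim 0.48 21097 0.7192 0.1754 r 0.0823
top mat_center 0.35 1408 0.7517 0.1693 r 0.0718
scene mat_center 0.97 2984 0.5361 -0.2217 r 0.0811
scene bowl_rim 0.89 2093 0.391 0.0368 r 0.0853
scene bowl_rim 0.58 1616 0.579 0.0136 r 0.0641
top 0.96 [ 0.5322 -0.2211  0.    ] [ 0.527  -0.2155  0.05  ]
scene 0.64 [ 0.5361 -0.2147  0.    ] [ 0.5688 -0.2265  0.05  ]
scene 0.94 [0.5381 0.0423 0.    ] [0.5707 0.0196 0.05  ]
scene 0.91 [0.3306 0.065  0.    ] [0.3721 0.0412 0.05  ]
```

View pics/w1.png

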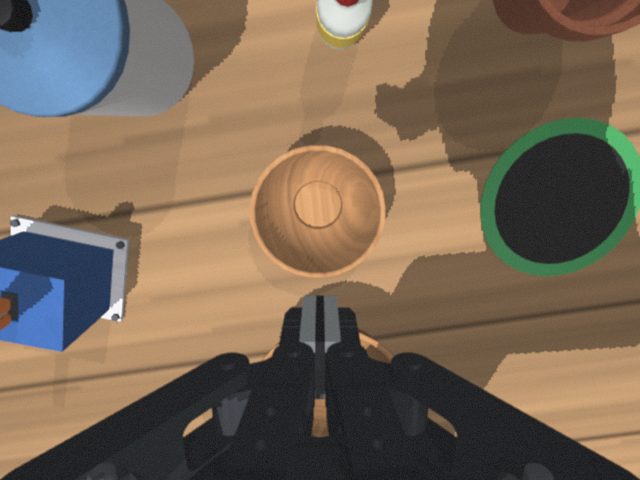

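The wrist view shows the small bowl at (318, 211), the mat at about (565, 197), and the yawed holder at the left edge at about (60, 280). I'll fit the mat from its green ring.

Run:
```python
from h import *
from scipy.optimize import least_squares
P=camera_params("wrist")
def green(im): 
    h=cv2.cvtColor(im,cv2.COLOR_BGR2HSV); return cv2.inRange(h,(45,100,40),(85,255,255))
def matfit(cam,im,P):
    m=green(im);c=max(cv2.findContours(m,0,cv2.CHAIN_APPROX_NONE)[0],key=lambda c:cv2.boundingRect(c)[2] if cam!="x" else 0)[:,0]
    c=c[(c[:,0]<636)]
    w=np.array([onz(cam,p,.001,P)[:2] for p in c])
    f=least_squares(lambda q:np.hypot(*(w-q[:2]).T)-q[2],[.535,-.218,.08],loss="soft_l1",f_scale=.002)
    print(cam,len(c),f.x.round(4))
matfit("wrist",cv2.imread("pics/w1.png"),P)
for c in("top","scene"):
    im=snapshot(c);x,y=proj(c,[.535,-.218,0]).astype(int);k=np.zeros_like(im);k[y-45:y+45,x-45:x+45]=im[y-45:y+45,x-45:x+45];matfit(c,k,camera_params(c))
```

```text
wrist 392 [ 0.5376 -0.2207  0.0786]
top 150 [ 0.5361 -0.2199  0.0767]
scene 174 [ 0.5376 -0.2216  0.0786]
```

Call:
servo_tool --increments '[{"delta_pos": [0, -0.001, 0.045]}, {"delta_pos": [0, 0, 0.045]}, {"delta_pos": [0, 0, 0.04]}, {"delta_pos": [0, 0, 0.035]}, {"delta_pos": [0, 0, 0.025]}, {"delta_pos": [0, 0, 0.015]}, {"delta_pos": [0, 0, 0.008]}, {"delta_pos": [0, 0, 0]}]'

```text
invalid input at $.increments[0]: expected keys delta_pos, angular
```

Call:
servo_tool --increments '[{"delta_pos": [0.008, 0, 0]}, {"delta_pos": [0.008, 0, 0]}, {"delta_pos": [0.008, 0, 0]}, {"delta_pos": [0.008, 0, 0]}, {"delta_pos": [0.01, 0, 0]}, {"delta_pos": [0.012, 0, 0]}, {"delta_pos": [0.012, 0, 0]}, {"delta_pos": [0.012, 0, 0]}, {"delta_pos": [0.01, 0, 0]}, {"delta_pos": [0.006, 0, 0]}, {"delta_pos": [0.004, 0, 0]}, {"delta_pos": [0, 0, 0]}]'

```text
invalid input at $.increments[0]: expected keys delta_pos, angular
```

```bash
cat >> h.py <<'E'
def bowl(n="bowl_rim"):
    s=state();P=camera_params("wrist");im=snapshot("wrist")
    print(s["time_s"],s["ee_pos"].round(4),s["force"].round(1))
    for r in regions_of("wrist",n):
        m=r["mask"].astype(np.uint8);c=max(cv2.findContours(m,0,2)[0],key=cv2.contourArea)
        w=np.array([onz("wrist",p,.05,P)[:2] for p in cv2.convexHull(c)[:,0]],np.float32)
        (x,y),rad=cv2.minEnclosingCircle(w);print(n,round(r["p"],2),m.sum(),round(x,4),round(y,4),"r",round(rad,4))
    return im,P
E
python3 - <<'E'
from h import *
im,P=bowl();cv2.imwrite("pics/w2.png",im)
for c in("top","scene"):
  snapshot(c)
  for r in landmark_of(c,"bowl_rim")[:3]: print(c,round(r["p"],2),onz(c,r["xy"],.05).round(4))
E
```

```text
3.85 [0.5732 0.0171 0.2483] [-0.2  0.2  0.3]
bowl_rim 0.93 1138 0.435 -0.0153 r 0.0249
bowl_rim 0.91 13888 0.5745 0.0191 r 0.0595
scene 0.56 [0.5753 0.0135 0.05  ]
scene 0.56 [0.3882 0.0362 0.05  ]
```

View pics/w2.png

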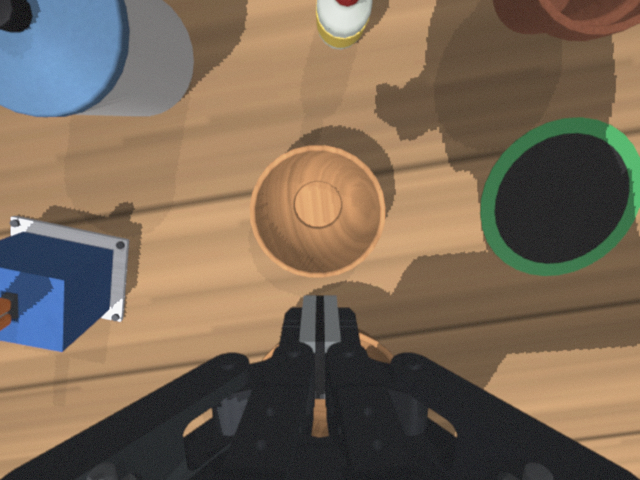

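The scene hasn't changed (bowl still at (318, 211)), because both moves were refused for leaving out the "angular" key. I'll send them again.

Call:
servo_tool --increments '[{"delta_pos": [0, -0.001, 0.045], "angular": [0, 0, 0]}, {"delta_pos": [0, 0, 0.045], "angular": [0, 0, 0]}, {"delta_pos": [0, 0, 0.04], "angular": [0, 0, 0]}, {"delta_pos": [0, 0, 0.035], "angular": [0, 0, 0]}, {"delta_pos": [0, 0, 0.025], "angular": [0, 0, 0]}, {"delta_pos": [0, 0, 0.015], "angular": [0, 0, 0]}, {"delta_pos": [0, 0, 0.008], "angular": [0, 0, 0]}, {"delta_pos": [0, 0, 0], "angular": [0, 0, 0]}]'

```text
time_s: 5.15
ee_pos: [0.5743, 0.0169, 0.0354]
tcp_rot: [[-0.158, -0.987, 0.0], [-0.987, 0.158, -0.0], [0.0, -0.0, -1.0]]
force: [0.2, 0.5, 0.7]
width: -0.0
```

Call:
servo_tool --increments '[{"delta_pos": [0.008, 0, 0], "angular": [0, 0, 0]}, {"delta_pos": [0.008, 0, 0], "angular": [0, 0, 0]}, {"delta_pos": [0.008, 0, 0], "angular": [0, 0, 0]}, {"delta_pos": [0.008, 0, 0], "angular": [0, 0, 0]}, {"delta_pos": [0.01, 0, 0], "angular": [0, 0, 0]}, {"delta_pos": [0.012, 0, 0], "angular": [0, 0, 0]}, {"delta_pos": [0.012, 0, 0], "angular": [0, 0, 0]}, {"delta_pos": [0.012, 0, 0], "angular": [0, 0, 0]}, {"delta_pos": [0.01, 0, 0], "angular": [0, 0, 0]}, {"delta_pos": [0.006, 0, 0], "angular": [0, 0, 0]}, {"delta_pos": [0.004, 0, 0], "angular": [0, 0, 0]}, {"delta_pos": [0, 0, 0], "angular": [0, 0, 0]}]'

```text
time_s: 6.65
ee_pos: [0.5586, -0.0801, 0.0353]
tcp_rot: [[-0.159, -0.987, 0.0], [-0.987, 0.159, -0.0], [0.0, -0.0, -1.0]]
force: [-0.4, 0.9, 0.7]
width: -0.0001
```

Run:
```python
from h import *
im,P=bowl();cv2.imwrite("pics/w3.png",im)
for c in("top","scene"):
  snapshot(c)
  for r in landmark_of(c,"bowl_rim")[:3]: print(c,round(r["p"],2),onz(c,r["xy"],.05).round(4))
```

```text
6.65 [ 0.5586 -0.0801  0.0353] [-0.4  0.9  0.7]
bowl_rim 0.78 51882 0.5661 -0.0505 r 0.0595
scene 0.63 [ 0.5669 -0.0552  0.05  ]
```

View pics/w3.png

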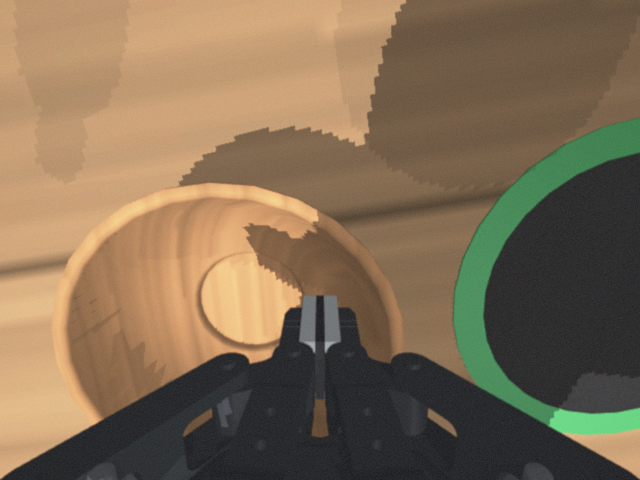

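The bowl is sliding upright. Its rim, at roughly (230, 310), fits a circle centred at (0.566, -0.0505), and the finger is pressing on the wall at about (320, 320). I'll carry on and stop slightly short of the mat's centre.

Call:
servo_tool --increments '[{"delta_pos": [0.005, 0, 0], "angular": [0, 0, 0]}, {"delta_pos": [0.01, 0.001, 0], "angular": [0, 0, 0]}, {"delta_pos": [0.015, 0, 0], "angular": [0, 0, 0]}, {"delta_pos": [0.02, 0, 0], "angular": [0, 0, 0]}, {"delta_pos": [0.02, 0, 0], "angular": [0, 0, 0]}, {"delta_pos": [0.02, 0, 0], "angular": [0, 0, 0]}, {"delta_pos": [0.02, 0, 0], "angular": [0, 0, 0]}, {"delta_pos": [0.02, 0, 0], "angular": [0, 0, 0]}, {"delta_pos": [0.015, 0, 0], "angular": [0, 0, 0]}, {"delta_pos": [0.01, 0, 0], "angular": [0, 0, 0]}, {"delta_pos": [0.006, 0, 0], "angular": [0, 0, 0]}, {"delta_pos": [0.003, 0, 0], "angular": [0, 0, 0]}]'

```text
time_s: 8.45
ee_pos: [0.5316, -0.2417, 0.0353]
tcp_rot: [[-0.158, -0.987, -0.0], [-0.987, 0.158, 0.0], [0.0, 0.0, -1.0]]
force: [0.0, 1.7, -0.6]
width: -0.0002
```

Run:
```python
from h import *
im,P=bowl();cv2.imwrite("pics/w4.png",im)
from scipy.optimize import least_squares
h=cv2.cvtColor(im,cv2.COLOR_BGR2HSV);m=cv2.inRange(h,(45,100,40),(85,255,255));print(m.sum()/255)
for c in("top","scene"):
  snapshot(c)
  for r in landmark_of(c,"bowl_rim")[:3]: print(c,round(r["p"],2),onz(c,r["xy"],.05).round(4))
```

```text
8.45 [ 0.5316 -0.2417  0.0353] [ 0.   1.7 -0.6]
bowl_rim 0.81 52492 0.5396 -0.2122 r 0.0596
15706.0
top 0.5 [ 0.5478 -0.2172  0.05  ]
scene 0.91 [0.3827 0.0373 0.05  ]
scene 0.86 [ 0.5347 -0.2129  0.05  ]
```

Call:
servo_tool --increments '[{"delta_pos": [0.003, 0.001, 0], "angular": [0, 0, 0]}, {"delta_pos": [0.003, 0.001, 0], "angular": [0, 0, 0]}, {"delta_pos": [0.0025, 0, 0], "angular": [0, 0, 0]}, {"delta_pos": [0, 0, 0], "angular": [0, 0, 0]}, {"delta_pos": [-0.01, 0, 0], "angular": [0, 0, 0]}, {"delta_pos": [-0.012, 0, 0], "angular": [0, 0, 0]}, {"delta_pos": [0, 0, -0.03], "angular": [0, 0, 0]}, {"delta_pos": [0, 0, -0.05], "angular": [0, 0, 0]}, {"delta_pos": [0, 0, -0.06], "angular": [0, 0, 0]}, {"delta_pos": [0, 0, -0.06], "angular": [0, 0, 0]}, {"delta_pos": [0, 0, -0.03], "angular": [0, 0, 0]}, {"delta_pos": [0, 0, 0], "angular": [0, 0, 0]}]'

```text
time_s: 10.25
ee_pos: [0.5324, -0.2274, 0.2676]
tcp_rot: [[-0.158, -0.987, 0.004], [-0.987, 0.158, -0.002], [0.002, -0.004, -1.0]]
force: [-0.5, 0.2, -1.0]
width: 0.0002
```

Run:
```python
from h import *
from scipy.optimize import least_squares
im,P=bowl();cv2.imwrite("pics/w5.png",im)
h=cv2.cvtColor(im,cv2.COLOR_BGR2HSV);m=cv2.inRange(h,(45,100,40),(85,255,255))
c=max(cv2.findContours(m,0,cv2.CHAIN_APPROX_NONE)[0],key=cv2.contourArea)
c=cv2.convexHull(c)[:,0]
w=np.array([onz("wrist",p,.001,P)[:2] for p in c])
f=least_squares(lambda q:np.hypot(*(w-q[:2]).T)-q[2],[.535,-.218,.08],loss="soft_l1",f_scale=.001);print("mat",f.x.round(4))
```

```text
10.25 [ 0.5324 -0.2274  0.2676] [-0.5  0.2 -1. ]
bowl_rim 0.68 13708 0.3899 0.0438 r 0.0871
bowl_rim 0.59 12784 0.5366 -0.2204 r 0.0599
mat [ 0.5377 -0.2206  0.0791]
```

View pics/w5.png

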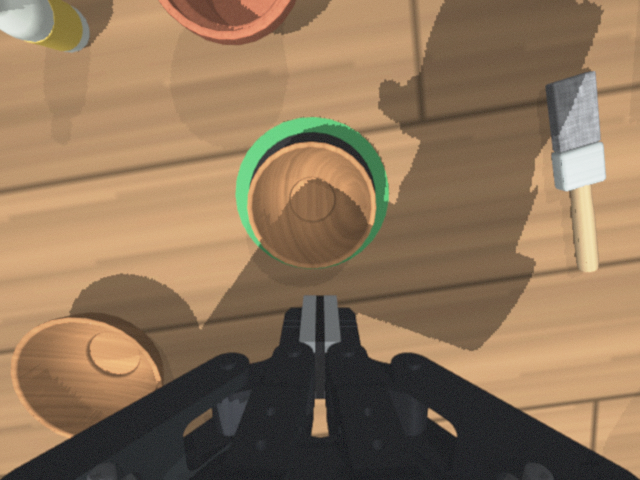

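The bowl is centred on the mat: the mask circle gives (0.5366, -0.2204) and the mat fit (0.5377, -0.2206). It sits at (312, 204) in the green ring. Next I'll move over to the holder.

Call:
servo_tool --increments '[{"delta_pos": [-0.05, 0.011, -0.006], "angular": [0, 0, 0]}, {"delta_pos": [-0.05, 0.011, -0.006], "angular": [0, 0, 0]}, {"delta_pos": [-0.05, 0.011, -0.006], "angular": [0, 0, 0]}, {"delta_pos": [-0.05, 0.011, -0.006], "angular": [0, 0, 0]}, {"delta_pos": [-0.05, 0.011, -0.006], "angular": [0, 0, 0]}, {"delta_pos": [-0.05, 0.011, -0.006], "angular": [0, 0, 0]}, {"delta_pos": [-0.05, 0.011, -0.006], "angular": [0, 0, 0]}, {"delta_pos": [-0.05, 0.011, -0.006], "angular": [0, 0, 0]}, {"delta_pos": [-0.05, 0.012, -0.006], "angular": [0, 0, 0]}, {"delta_pos": [-0.05, 0.012, -0.006], "angular": [0, 0, 0]}, {"delta_pos": [0, 0, 0], "angular": [0, 0, 0]}, {"delta_pos": [0, 0, 0], "angular": [0, 0, 0]}]' --fingers 0

```text
time_s: 11.85
ee_pos: [0.5001, 0.2834, 0.3237]
tcp_rot: [[-0.158, -0.987, -0.002], [-0.987, 0.158, -0.001], [0.002, 0.002, -1.0]]
force: [0.7, 0.3, 1.0]
width: 0.0854
```

Run:
```python
from h import *
s=state();print(s["time_s"],s["ee_pos"].round(4),s["tcp_rot"].round(3).tolist(),s["width"])
P=camera_params("wrist");im=snapshot("wrist");cv2.imwrite("pics/w6.png",im)
for n,z in(("snips_grip",.155),("snips_grip",.19),("holder_top",.085)):
  for r in landmark_of("wrist",n)[:2]: print(n,z,round(r["p"],2),np.round(r["xy"]),onz("wrist",r["xy"],z,P).round(4))
h=cv2.cvtColor(im,cv2.COLOR_BGR2HSV)
for r in regions_of("wrist","snips_grip")[:1]:
    m=r["mask"];y,x=np.nonzero(m);print("snips",r["p"],m.sum(),x.min(),x.max(),y.min(),y.max())
for r in regions_of("wrist","holder_top")[:1]:
    m=r["mask"].astype(np.uint8);c=max(cv2.findContours(m,0,2)[0],key=cv2.contourArea);print(cv2.approxPolyDP(cv2.convexHull(c),5,True)[:,0].tolist())
```

```text
11.85 [0.5001 0.2834 0.3237] [[-0.158, -0.987, -0.002], [-0.987, 0.158, -0.001], [0.002, 0.002, -1.0]] 0.08544937712508638
snips_grip 0.155 0.87 [301. 169.] [0.5448 0.2898 0.155 ]
snips_grip 0.155 0.74 [307. 159.] [0.5517 0.2845 0.155 ]
snips_grip 0.19 0.87 [301. 169.] [0.5488 0.2875 0.19  ]
snips_grip 0.19 0.74 [307. 159.] [0.5548 0.2829 0.19  ]
holder_top 0.085 0.65 [307. 158.] [0.5464 0.2875 0.085 ]
snips 0.94 905 291 316 146 197
[[268, 99], [367, 122], [346, 203], [255, 183]]
```

View pics/w6.png

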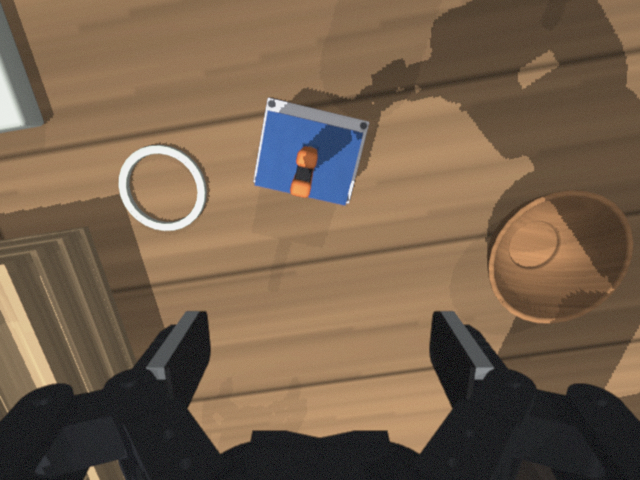

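The holder's blue top is at about (310, 155) and the two orange handle ends are at (307, 157) and (300, 188). The jaws are wide open. Next I'll compute the yaw and centre.

Run:
```python
from h import *
P=camera_params("wrist");im=cv2.imread("pics/w6.png");h=cv2.cvtColor(im,cv2.COLOR_BGR2HSV)
m=cv2.inRange(h,(100,120,60),(125,255,255));m[:, :230]=0;m[:,400:]=0;m[230:]=0
m=cv2.morphologyEx(m,cv2.MORPH_CLOSE,np.ones((25,25)))
c=cv2.convexHull(max(cv2.findContours(m,0,2)[0],key=cv2.contourArea))[:,0]
w=np.array([onz("wrist",p,.085,P)[:2] for p in c],np.float32)
b=cv2.minAreaRect(w);print("block",b,cv2.boxPoints(b).round(4).tolist())
o=cv2.inRange(h,(5,130,60),(18,255,255));n,l,st,ce=cv2.connectedComponentsWithStats(o[100:230,230:400])
for i in range(1,n):
    if st[i,4]>40:
        p=ce[i]+[230,100];print(p,st[i],onz("wrist",p,.19,P).round(4))
        # top-only extents
ys,xs=np.nonzero(o[100:230,230:400]);q=np.c_[xs+230,ys+100].astype(np.float32)
r=cv2.minAreaRect(np.array([onz("wrist",p,.19,P)[:2] for p in q],np.float32));print("snips",r)
cv2.imwrite("pics/c6.png",cv2.resize(im[90:215,240:380],None,fx=5,fy=5,interpolation=cv2.INTER_CUBIC)[:600])
```

```text
block ((0.5463276505470276, 0.28656822443008423), (0.08935730159282684, 0.06943254917860031), 68.08989715576172) [[0.4973999857902527, 0.2581000030040741], [0.5619000196456909, 0.2321999967098236], [0.5952000021934509, 0.3151000142097473], [0.5307999849319458, 0.3409999907016754]]
[306.87114846 157.59943978] [ 67  47  20  22 357] [0.5565 0.282  0.19  ]
[300.18       188.20333333] [ 61  79  20  19 300] [0.5368 0.2901 0.19  ]
snips ((0.5472091436386108, 0.2859411835670471), (0.01290834415704012, 0.03434625640511513), 67.70694732666016)
```

View pics/c6.png

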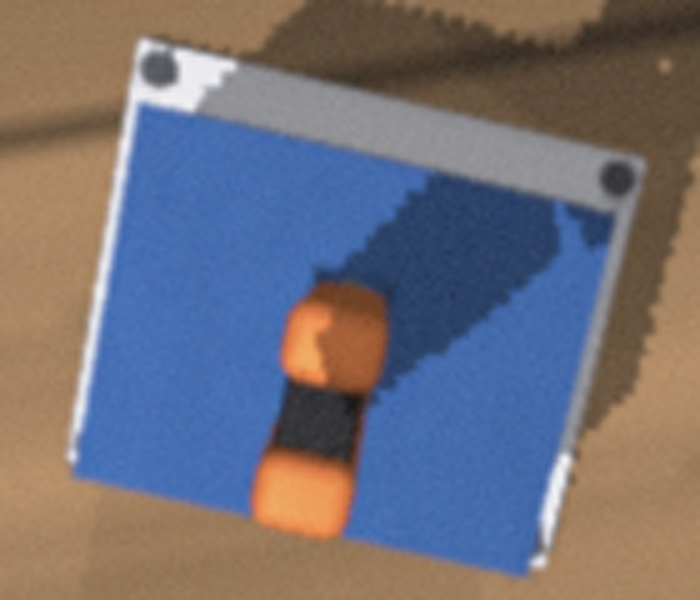

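Block and snips agree: centre (0.5465, 0.2864), yaw about -22°. I'll turn and align above them.

Call:
servo_tool --increments '[{"delta_pos": [0, 0, 0], "angular": [0, 0, 0.1125]}, {"delta_pos": [0, 0, 0], "angular": [0, 0, 0.1125]}, {"delta_pos": [-0.01, -0.021, 0], "angular": [0, 0, 0]}, {"delta_pos": [-0.01, -0.021, 0.02], "angular": [0, 0, 0]}, {"delta_pos": [0, 0, 0], "angular": [0, 0, 0]}, {"delta_pos": [0, 0, 0], "angular": [0, 0, 0]}]'

```text
time_s: 12.9
ee_pos: [0.5467, 0.286, 0.3056]
tcp_rot: [[-0.375, -0.927, -0.0], [-0.927, 0.375, -0.0], [0.0, 0.0, -1.0]]
force: [-0.2, -0.3, 0.6]
width: 0.0854
```

Run:
```python
from h import *
s=state();R=s["tcp_rot"];print(s["time_s"],s["ee_pos"].round(4),R.round(3).tolist(),np.degrees(np.arctan2(R[1,0],R[0,0])))
print(R.T@(np.array([.5465,.2863,.153])-s["ee_pos"]),s["force"])
```

```text
12.9 [0.5467 0.286  0.3056] [[-0.375, -0.927, -0.0], [-0.927, 0.375, -0.0], [0.0, 0.0, -1.0]] -112.04282655940163
[-0.00025985  0.00028584  0.15257438] [-0.15114645 -0.29301031  0.56692588]
```

Call:
servo_tool --increments '[{"delta_pos": [0, 0, 0.03], "angular": [0, 0, 0]}, {"delta_pos": [0, 0, 0.035], "angular": [0, 0, 0]}, {"delta_pos": [0, 0, 0.035], "angular": [0, 0, 0]}, {"delta_pos": [0, 0, 0.03], "angular": [0, 0, 0]}, {"delta_pos": [0, 0, 0.015], "angular": [0, 0, 0]}, {"delta_pos": [0, 0, 0.0075], "angular": [0, 0, 0]}, {"delta_pos": [0, 0, 0], "angular": [0, 0, 0]}]'

```text
time_s: 13.78
ee_pos: [0.5471, 0.2864, 0.1533]
tcp_rot: [[-0.375, -0.927, 0.001], [-0.927, 0.375, 0.0], [-0.0, -0.001, -1.0]]
force: [-0.9, 0.4, -0.2]
width: 0.0854
```

Call:
servo_tool --increments '[{"delta_pos": [0, 0, 0], "angular": [0, 0, 0]}, {"delta_pos": [0, 0, 0], "angular": [0, 0, 0]}, {"delta_pos": [0, 0, 0], "angular": [0, 0, 0]}, {"delta_pos": [0, 0, 0], "angular": [0, 0, 0]}, {"delta_pos": [0, 0, 0], "angular": [0, 0, 0]}, {"delta_pos": [0, 0, 0], "angular": [0, 0, 0]}, {"delta_pos": [0, 0, 0], "angular": [0, 0, 0]}, {"delta_pos": [0, 0, 0], "angular": [0, 0, 0]}]' --fingers 1

```text
time_s: 14.78
ee_pos: [0.547, 0.2863, 0.153]
tcp_rot: [[-0.375, -0.927, 0.0], [-0.927, 0.375, 0.0], [-0.0, -0.0, -1.0]]
force: [-0.6, 0.5, 4.9]
width: 0.0136
```

Call:
servo_tool --increments '[{"delta_pos": [0, 0, -0.006], "angular": [0, 0, 0]}, {"delta_pos": [0, 0, -0.01], "angular": [0, 0, 0]}, {"delta_pos": [0, 0, -0.015], "angular": [0, 0, 0]}, {"delta_pos": [0, 0, -0.02], "angular": [0, 0, 0]}, {"delta_pos": [0, 0, -0.02], "angular": [0, 0, 0]}, {"delta_pos": [0, 0, -0.025], "angular": [0, 0, 0]}, {"delta_pos": [0, 0, -0.025], "angular": [0, 0, 0]}, {"delta_pos": [0, 0, -0.025], "angular": [0, 0, 0]}, {"delta_pos": [0, 0, -0.025], "angular": [0, 0, 0]}, {"delta_pos": [0, 0, -0.02], "angular": [0, 0, 0]}, {"delta_pos": [0, 0, -0.01], "angular": [0, 0, 0]}, {"delta_pos": [0, 0, 0], "angular": [0, 0, 0]}]'

```text
time_s: 16.27
ee_pos: [0.5469, 0.2863, 0.3544]
tcp_rot: [[-0.375, -0.927, 0.001], [-0.927, 0.375, 0.0], [-0.001, -0.001, -1.0]]
force: [-0.4, -0.7, -1.4]
width: 0.0129
```

Run:
```python
from h import *
s=state();print(s["time_s"],s["ee_pos"].round(4),s["joint_pos"].round(3),s["width"],s["force"].round(2))
R=s["tcp_rot"];tip=s["ee_pos"]+R[:,2]*.138
P=camera_params("wrist");im=snapshot("wrist");cv2.imwrite("pics/w7.png",im);print("pred wrist tip",proj("wrist",tip,P))
for r in landmark_of("wrist","snips_tip")[:1]: print(r["p"],r["xy"])
im2=snapshot("scene");print("pred scene",proj("scene",tip))
for r in landmark_of("scene","snips_tip")[:1]: print(r["p"],r["xy"])
u,v=proj("scene",tip).astype(int)
a=cv2.resize(im,(480,360));b=cv2.resize(im2[max(v-90,0):v+90,u-60:u+60],(240,360));cv2.imwrite("pics/w7b.png",np.hstack([a,b]))
```

```text
16.275 [0.5469 0.2863 0.3544] [ 0.375  0.397  1.429 -0.     1.315  2.33 ] 0.012931768770754772 [-0.39 -0.66 -1.42]
pred wrist tip [319.53661188 234.90323539]
0.97 [317.5, 236.5]
pred scene [428.09737064 161.19835803]
0.87 [426.0, 158.4]
```

View pics/w7b.png

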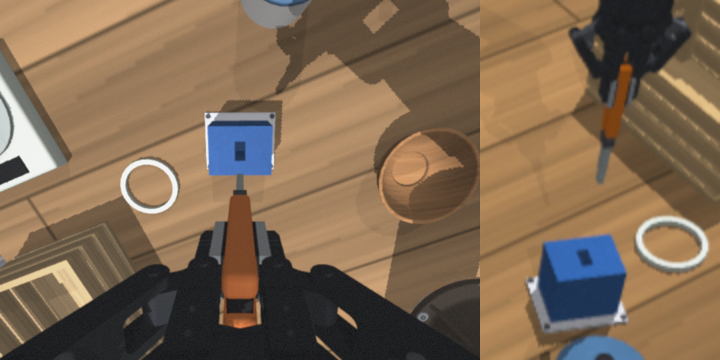

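The snips are out and straight in the jaws; the tip is at (238, 178) in the left view, and the tip landmark agrees with my prediction to about 3 px. The current yaw already lies in the arm's radial plane at the bowl, so I'll translate and then tilt about tool x.

Call:
servo_tool --increments '[{"delta_pos": [0.025, -0.015, 0], "angular": [0, 0, 0]}, {"delta_pos": [0.043, -0.025, 0], "angular": [0, 0, 0]}, {"delta_pos": [0.043, -0.025, 0], "angular": [0, 0, 0]}, {"delta_pos": [0.043, -0.025, 0], "angular": [0, 0, 0]}, {"delta_pos": [0.043, -0.025, 0], "angular": [0, 0, 0]}, {"delta_pos": [0.043, -0.025, 0], "angular": [0, 0, 0]}, {"delta_pos": [0.043, -0.025, 0], "angular": [0, 0, 0]}, {"delta_pos": [0.043, -0.025, 0], "angular": [0, 0, 0]}, {"delta_pos": [0.043, -0.025, 0], "angular": [0, 0, 0]}, {"delta_pos": [0.043, -0.025, 0], "angular": [0, 0, 0]}, {"delta_pos": [0.043, -0.025, 0], "angular": [0, 0, 0]}, {"delta_pos": [0.019, -0.014, 0], "angular": [0, 0, 0]}]'

```text
time_s: 17.98
ee_pos: [0.6277, -0.2604, 0.3526]
tcp_rot: [[-0.377, -0.926, -0.001], [-0.926, 0.377, 0.0], [0.0, 0.002, -1.0]]
force: [0.2, 0.3, -1.0]
width: 0.013
```

Call:
servo_tool --increments '[{"delta_pos": [0, 0, 0], "angular": [-0.06, 0, 0]}, {"delta_pos": [0, 0, 0], "angular": [-0.09, 0, 0]}, {"delta_pos": [0, 0, 0], "angular": [-0.1, 0, 0]}, {"delta_pos": [0, 0, 0], "angular": [-0.1, 0, 0]}, {"delta_pos": [0, 0, 0], "angular": [-0.1, 0, 0]}, {"delta_pos": [0, 0, 0], "angular": [-0.1, 0, 0]}, {"delta_pos": [0, 0, 0], "angular": [-0.1, 0, 0]}, {"delta_pos": [0, 0, 0], "angular": [-0.085, 0, 0]}, {"delta_pos": [0, 0, 0], "angular": [-0.05, 0, 0]}, {"delta_pos": [0, 0, 0], "angular": [0, 0, 0]}]'

```text
time_s: 19.23
ee_pos: [0.6283, -0.2579, 0.3519]
tcp_rot: [[-0.375, -0.655, -0.657], [-0.927, 0.265, 0.266], [-0.0, 0.708, -0.706]]
force: [-0.5, -0.0, -1.4]
width: 0.0133
```

```bash
cat > t.py <<'E'
from h import *
s=state();R=s["tcp_rot"];e=s["ee_pos"];tip=e+R[:,2]*.138
print(s["time_s"],e.round(4),R.round(3).tolist(),s["joint_pos"].round(3),s["width"],s["force"].round(1))
print("tilt",np.degrees(np.arccos(-R[2,2])),"tip",tip.round(4),"cam",np.array(camera_params("wrist")["T"])[:3,3].round(3))
goal=np.array([.537,-.2205,.085]);print("world",(goal-tip).round(4),"tool",(R.T@(goal-tip)).round(4))
a=[]
for c in("scene","top","wrist"):
    P=camera_params(c);im=snapshot(c);cv2.imwrite(f"pics/{c}_{s['time_s']:.2f}.png",im);L=landmark_of(c,"snips_tip")[:2]
    for r in L: print(c,round(r["p"],2),np.round(r["xy"]),"pred",proj(c,tip,P).round(1))
    for r in landmark_of(c,"bowl_rim")[:3]: print("  bowl",round(r["p"],2),onz(c,r["xy"],.05,P).round(4))
    u,v=proj(c,tip,P).astype(int)
    a.append(cv2.resize(im,(400,300)) if c=="wrist" else cv2.resize(im[max(0,v-80):,max(0,u-110):][:165,:220],(400,300)))
cv2.imwrite("pics/t.png",np.vstack([np.hstack(a[:2]),np.hstack([a[2],a[2]*0])]))
E
python3 t.py
```

```text
19.225 [ 0.6283 -0.2579  0.3519] [[-0.375, -0.655, -0.657], [-0.927, 0.265, 0.266], [-0.0, 0.708, -0.706]] [-0.466  0.842  0.789 -0.078  2.295  1.461] 0.01333733392980756 [-0.5 -0.  -1.4]
tilt 45.0887413990197 tip [ 0.5377 -0.2213  0.2545] cam [ 0.763 -0.312  0.386]
world [-0.0007  0.0008 -0.1695] tool [-0.0005 -0.1194  0.1203]
  bowl 0.83 [0.3873 0.0367 0.05  ]
  bowl 0.67 [ 0.5352 -0.2255  0.05  ]
wrist 0.85 [318. 236.] pred [319.4 231. ]
  bowl 0.82 [ 0.539  -0.2239  0.05  ]
  bowl 0.56 [0.3734 0.0588 0.05  ]
```

View pics/t.png

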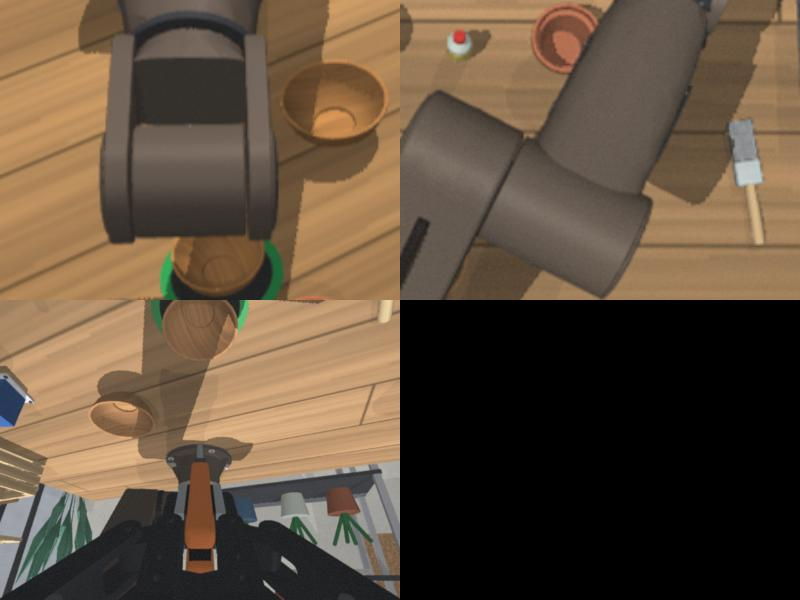

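The slant is 45.1° and the predicted tip is at (0.538, -0.221), directly above the bowl. In the wrist view the bowl is at (200, 325) and the snips haven't moved in the grip. I'll descend 0.168 m straight down.

Call:
servo_tool --increments '[{"delta_pos": [0, -0.01, 0.01], "angular": [0, 0, 0]}, {"delta_pos": [0, -0.015, 0.015], "angular": [0, 0, 0]}, {"delta_pos": [0, -0.02, 0.02], "angular": [0, 0, 0]}, {"delta_pos": [0, -0.02, 0.02], "angular": [0, 0, 0]}, {"delta_pos": [0, -0.02, 0.02], "angular": [0, 0, 0]}, {"delta_pos": [0, -0.016, 0.016], "angular": [0, 0, 0]}, {"delta_pos": [0, -0.01, 0.01], "angular": [0, 0, 0]}, {"delta_pos": [0, -0.006, 0.006], "angular": [0, 0, 0]}, {"delta_pos": [0, -0.002, 0.003], "angular": [0, 0, 0]}, {"delta_pos": [0, 0, 0], "angular": [0, 0, 0]}, {"delta_pos": [0, 0, 0], "angular": [0, 0, 0]}, {"delta_pos": [0, 0, 0], "angular": [0, 0, 0]}]'

```text
time_s: 21.18
ee_pos: [0.6274, -0.2576, 0.1853]
tcp_rot: [[-0.375, -0.656, -0.655], [-0.927, 0.265, 0.265], [0.0, 0.706, -0.708]]
force: [0.3, -0.2, -1.3]
width: 0.0135
```

```bash
python3 t.py
```

```text
21.175 [ 0.6274 -0.2576  0.1853] [[-0.375, -0.656, -0.655], [-0.927, 0.265, 0.265], [0.0, 0.706, -0.708]] [-0.466  0.944  0.991 -0.064  1.988  1.487] 0.013492754367612372 [ 0.3 -0.2 -1.3]
tilt 44.93273695111677 tip [ 0.5371 -0.221   0.0876] cam [ 0.762 -0.312  0.22 ]
world [-0.0001  0.0005 -0.0026] tool [-0.0005 -0.0016  0.002 ]
  bowl 0.85 [ 0.5329 -0.2207  0.05  ]
  bowl 0.62 [0.3891 0.0314 0.05  ]
wrist 0.93 [320. 237.] pred [319.4 234. ]
  bowl 0.97 [0.3542 0.0763 0.05  ]
  bowl 0.96 [ 0.5395 -0.2215  0.05  ]
```

View pics/t.png

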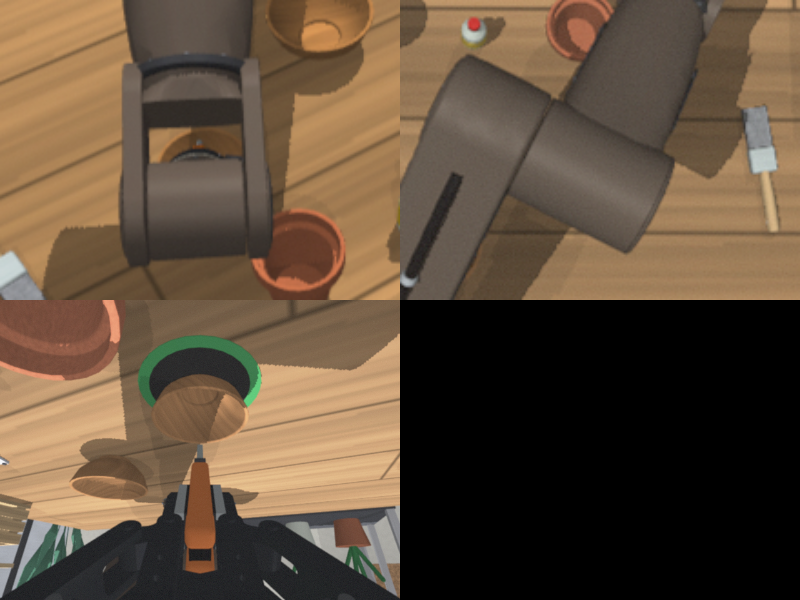

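```bash
python3 -c "
from rig import *
print(finish_job()); s=state(); print(s['time_s'],s['ee_pos'],s['width'])"
```

```text
the job is handed in; nothing more can be done
None
the job is handed in; nothing more can be done
```

The job is handed in. The bowl stands centred on the mat and the gripper is holding the snips still above it, blades down.

- **Bowl:** I slid it with closed fingers pushing on its inside wall, and it stayed upright. The last clear view from above put it at (0.5366, -0.2204), against a mat fit of (0.5377, -0.2206), so it is within about 1 mm of centre.
- **Snips:** I drew them straight up out of the holder and tilted them to 44.9°. From the arm's pose, the blade tips are at (0.537, -0.221, 0.088), about 37 mm above the rim and over the middle.
- **Last checks:** The grip was steady at 13.5 mm and the wrist force about 1.3 N. The arm clock read about 21 s of the 69 allowed. Nothing else was touched, as far as the pictures and forces show.

**Weaker checks:**
- In the final pose the arm hid the tips from the fixed cameras. Only the wrist camera saw them, about 3 px from where I predicted.
- The final bowl readings scattered by up to about 4 mm: the scene camera gave x = 0.533 and the wrist camera gave (0.5395, -0.2215).
- Two move calls were refused early on for a missing key, and nothing moved.

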